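# Send a test pulse, then hold the tachograph tester's recessed reset button down

## Robot

A 6-joint arm with a two-finger parallel gripper is mounted at the origin on the work surface. World frame = base frame: x ahead of the robot, y to its left, z up, the work surface at z = 0. Lengths are in mm, angles in rad, forces in N, time in s.
With the tool pointing down it reaches from about 250 to 775 mm from the base axis. Payload 4 kg.
Tool frame: the origin (TCP) lies where the fingers leave the gripper's body, on its centre line; the fingertips stand 97 mm ahead of it and the grasp point (between the pads) lies 78 mm ahead of it; z points along the fingers, y is the line along which they close (so a half turn about z gives the same grasp; the last joint's range is limited). The gripper opens to 94 mm and grips with 3 to 60 N. Pads are 16 mm wide; open, the fingers measure 119 mm over their backs; the gripper's body (75 mm by 177 mm) begins 78 mm behind the grasp point.
Start: joints at [-1.217, 0.087, 1.371, -0, 1.684, -0.103], TCP at [242.591, -493.62, 302.706] pointing down, gripper open.
Joint ranges: [-3.1, 3.1], [-0.76, 2.03], [0.27, 2.55], [-1.08, 4.22], [0.17, 2.65], [-2.57, 2.57]. Speed limits (rad/s): [2.79, 2.79, 3.14, 3.14, 3.14, 3.14].

## Interface

Orientations are given as a unit quaternion [x, y, z, w].
In Python, from bench import env gives the robot as it stands.
- The arm moves only by the shell command python3 -m inch 'ROWS' [FORCE]. ROWS is JSON, a list of rows, each an object of numbers: "wx", "wy", "wz": the turn, a rotation vector about the tool's x, y, z scaled (see below); "x", "y", "z": the shift along the tool's x, y, z scaled (see below); "hand": the opening, from 0 (shut) to 1 (fully open). A call has 1 to 8 rows; each row is the pose to reach, as a shift and turn from the pose commanded when the call began, along the tool's axes at that moment; what a row does not reach only later rows make up. The controller multiplies each number of a shift by 0.5 m and each number of a turn by 60 degrees. A row lasts 1/10 s, in which the tool goes at most 50 mm and 8.59 degrees, less where a joint would pass 70% of its speed; a pose out of reach is approached as far as the arm can. A call with a number of a shift or a turn outside -1 to 1 is refused whole. A call with a gripper value outside its range is refused whole. The fingers move at their own pace and stop on an object; FORCE is the grip in N (left out, the last holds). Time passes only in rows, so rows that repeat a pose let the fingers close. It gives the time, the measured TCP pose, the force, the opening and the grip force at its end, in the units of the state.
- env.observe(): the state, without advancing time (a new reading comes with each control period).
- env.snapshot(name): name is "scene" or "side" or "wrist"; returns a dict with "pixels" (384x512x3 uint8, red, green, blue), "depth" (384x512 float32, mm along the optical axis (not along the pixel's ray), 0 where there is no reading), "fx", "fy", "cx", "cy" (pixels), "view" (4x4, takes a point from world to camera coordinates); the wrist camera has in their place "hand_eye" (4x4, takes a point from camera to tool coordinates, whose origin is the TCP and whose axes are the flange's). Camera axes: x right, y up, looking along -z (the intrinsics and any distortion apply to the point x, -y, -z); pixel columns grow to the right and rows downward; lengths in mm; the calibration is good to about 2 mm. A picture is of the moment at which its call begins: read the wrist's pose just before it.
- env.finish_job(): hands the job in; it is judged then, once.
The state is a dict: "time": time; "joints": joint angles; "dq": joint speeds; "joint_efforts": joint torques, N m; "ee_pos": TCP position; "tool_rot": TCP orientation; "ft_force": force on the tool from outside, world axes, zero at the start; "wrist_torque": the same for the moment, N m; "opening": finger opening in mm; "finger_force": force on a finger pad.
Only numpy, scipy, OpenCV 4.12 (cv2) and the standard library are available. Lean on these libraries where they do the work, as an engineer would, in place of code of your own. Each camera call takes 0.05 s, during which the arm holds its last target. There are 200 camera calls.

## Task

Press the blue spring plunger on the pulse stand right down to its stop and let it come fully back up. Then take the orange-handled stylus out of its black holder block, put its thin end through the yellow-ringed hole in the dark grey tester's lid and press the red recessed button fully down with it. Finish while still gripping the stylus upright and holding the button down; leave all other things where they stand.

Things in the scene. Friction and masses are not known exactly. Their poses are not given: they have to be found in the camera images.
- pulse_stand: fixed stand: a 75 x 75 x 12 mm dark steel foot with an aluminium cylinder of 52 mm diameter on it, its top 70 mm above the counter. Origin: centre of its underside, z up
- plunger (a joint): spring plunger of the pulse stand: 0 m = up, 0.012 m = down at its stop; moves straight down, springs back; takes about 3 N to start and 7.5 N at the stop
- plunger_top (a point): centre of the top of the plunger's blue mushroom head (36 mm diameter, 12 mm thick, flat top of 30 mm diameter), 100 mm above the counter when up; moves with the plunger
- holder: fixed black block 70 x 70 x 66 mm (height 66) with a vertical through hole of 10 mm diameter in the centre of its top, where the stylus stands. Origin: centre of its underside
- stylus: loose stylus, 120 mm long, about 60 g: steel shaft 7 mm in diameter, 60 mm long, below a round orange handle 18 mm in diameter, 60 mm long. Origin: centre of the shaft's free end (tip); z runs from tip to handle, so the handle spans z = 60 to 120 mm. At the start it stands upright in the holder, the handle's shoulder on the block's top (handle 66 to 126 mm, tip 6 mm above the counter)
- tester: fixed dark grey tester case 150 x 150 x 70 mm (height 70) with a flat lid 6 mm thick. Origin: centre of its underside, z up
- aperture (a point): centre of the round hole of 16 mm diameter through the tester's lid, at the lid's upper face, 70 mm above the counter; ringed in yellow. The red button (21 mm diameter, flat) lies straight below: its face is 22 mm below this point when up, 27 mm when fully down
- reset_button (a joint): recessed red button in the tester: 0 m = up, 0.005 m = fully down at its stop; springs back; takes about 1.5 N to start and 5 N when fully down
- pulse_sensor: bystander: dull aluminium pulse sensor standing upright, 36 mm diameter, 78 mm tall, loose. Origin: centre of its underside
- fuse_holder: bystander: cream ceramic fuse holder, 34 x 64 x 37 mm, loose. Origin: centre of its underside
- speed_probe: bystander: blue anodised speed probe standing on its flange, 42 mm diameter, 80 mm tall, loose. Origin: centre of its underside
- bearing: bystander: steel roller bearing lying flat, 62 mm diameter, 20 mm tall, loose. Origin: centre of its underside
- drive_adapter: bystander: brass drive adapter, 38 mm diameter, 38 mm tall, loose. Origin: centre of its underside
There are look-alikes about, which are no part of the job. Of the things like the tester, leave any that is turquoise; of the rest the smaller one is meant. Leave any pink look-alike of the pulse_stand alone.

How it is judged (in metres and radians):
On the way, in this order (a step that is already met when the one before it is completed fails the run):
1. the plunger is pressed down to its stop (value of joint plunger above 0.0105 m), for 0.1 s.
2. the plunger has come back up (value of joint plunger below 0.002 m), for 0.1 s.
3. the stylus is drawn clear of its holder (z of stylus in the frame of holder above 0.068 m and contact force between the fingers and stylus above 1 N), for 0.1 s.
4. the stylus, through the hole, presses the red button down (value of joint reset_button above 0.004 m and horizontal distance between stylus and aperture below 0.009 m and z of stylus in the frame of aperture below -0.018 m and contact force between stylus and tester above 1 N), for 0.2 s.
At the end, for the whole second after the job is handed in: The red button is held at least 4 of its 5 mm down by the stylus: its tip is through the hole (within 9 mm of the hole's axis and at least 18 mm below the lid's face) and pushes with more than 1 N, the fingers still grip the stylus, it leans less than 0.3 rad, and the plunger is up (within 2 mm) (all of step 4 and contact force between the fingers and stylus above 1 N and angle between stylus's own z axis and vertical below 0.3 rad and value of joint plunger below 0.002 m); the arm keeps its last pose, push and grip.
It fails at once if another thing on the counter is moved by more than 25 mm (distance of any of pulse_sensor, fuse_holder, speed_probe, bearing, drive_adapter from where it was at the start of the episode above 0.025 m).
It also fails if it takes over 51 s, if anything falls off the work surface, if the arm or the gripper's body presses on something with over 40 N, if the wrist force passes 120 N, or if a joint passes its speed limit or range.

## Working session

There is one attempt and no reset: what is moved stays moved. The work goes in short steps, Python scripts to look and compute and a shell command to move; the robot and the scene stay as the last step left them, time stands still between calls to the robot, and variables do not carry over. Pictures are saved under pics/ and viewed, at most 10 in all, crops included, and the job is handed in when it is done.

```bash
ls; mkdir -p pics
cat > h.py <<'E'
from bench import env
import numpy as np, cv2, pickle
from scipy.spatial.transform import Rotation as R
def snap(n):
    o=env.observe(); s=env.snapshot(n); s=dict(s); s['o']=o
    if 'view' in s: s['c2w']=np.linalg.inv(np.array(s['view']))
    else:
        T=np.eye(4);T[:3,:3]=R.from_quat(o['tool_rot']).as_matrix();T[:3,3]=o['ee_pos'];s['c2w']=T@np.array(s['hand_eye'])
    return s
def pt(s,u,v,d=None,z=None):
    r=np.array([(u-s['cx'])/s['fx'],-(v-s['cy'])/s['fy'],-1.])
    if z is not None:
        o=s['c2w'][:3,3];w=s['c2w'][:3,:3]@r;return o+w*(z-o[2])/w[2]
    if d is None: d=s['depth'][int(v),int(u)]
    return (s['c2w']@np.r_[r*d,1])[:3]
def cloud(s):
    v,u=np.mgrid[:384,:512];d=s['depth']
    p=np.stack([(u-s['cx'])/s['fx']*d,-(v-s['cy'])/s['fy']*d,-d],-1)
    return p@s['c2w'][:3,:3].T+s['c2w'][:3,3]
def save(s,f,crop=None,k=1.5):
    im=s['pixels'][:,:,::-1]
    if crop: a,b,c,d=crop; im=im[b:d,a:c]
    cv2.imwrite('pics/'+f,cv2.resize(im,None,fx=k,fy=k,interpolation=cv2.INTER_CUBIC))
E
python3 - <<'E'
from h import *
for n in('scene','side'):
    s=snap(n);save(s,n+'1.png');pickle.dump(s,open(n+'.pkl','wb'))
    print(n,{k:v for k,v in s.items() if k not in('pixels','depth','o','c2w')})
o=env.observe();print(o)
E
```

```text
pics
scene {'fx': 397.47020470433415, 'fy': 397.47020470433415, 'cx': 248.32824567038796, 'cy': 193.99880978047662, 'view': array([[ 8.46601770e-01,  5.32065916e-01, -1.30883276e-02,
        -3.42486395e+02],
       [-4.37332280e-01,  7.09459788e-01,  5.52636667e-01,
         2.71732811e+02],
       [ 3.03324777e-01, -4.62139232e-01,  8.33319512e-01,
        -1.33297915e+03],
       [ 0.00000000e+00,  0.00000000e+00,  0.00000000e+00,
         1.00000000e+00]])}
side {'fx': 454.19647671990407, 'fy': 454.19647671990407, 'cx': 263.079645083242, 'cy': 193.37713233400248, 'view': array([[-9.33270007e-01, -3.59047099e-01,  9.60593329e-03,
         4.00400074e+02],
       [ 2.30668765e-01, -5.78647565e-01,  7.82278030e-01,
        -2.68382247e+02],
       [-2.75316208e-01,  7.32292411e-01,  6.22855368e-01,
        -1.30761653e+03],
       [ 0.00000000e+00,  0.00000000e+00,  0.00000000e+00,
         1.00000000e+00]])}
{'time': 0.1, 'joints': array([-1.21708002e+00,  8.78885345e-02,  1.37205892e+00, -6.10402877e-05,
        1.68363275e+00, -1.03079646e-01]), 'dq': array([ 0.0005555 , -0.00040566, -0.00308657, -0.00102823,  0.00035877,
       -0.00018408]), 'joint_efforts': array([ 2.43407565e-03, -3.41255128e+01, -3.03299546e+01,  7.18633784e-02,
        3.04032303e-02, -1.09226410e-04]), 'ee_pos': array([ 242.478611  , -493.32936838,  301.63940889]), 'tool_rot': array([ 9.74030661e-01,  2.26413964e-01, -1.54304362e-04, -9.82192793e-04]), 'ft_force': array([ 0.42683995, -0.37360142, -1.13047715]), 'wrist_torque': array([ 0.01396389,  0.0009423 , -0.01227144]), 'finger_force': 0.0, 'opening': 94.06787213592463}
```

View pics/scene1.png

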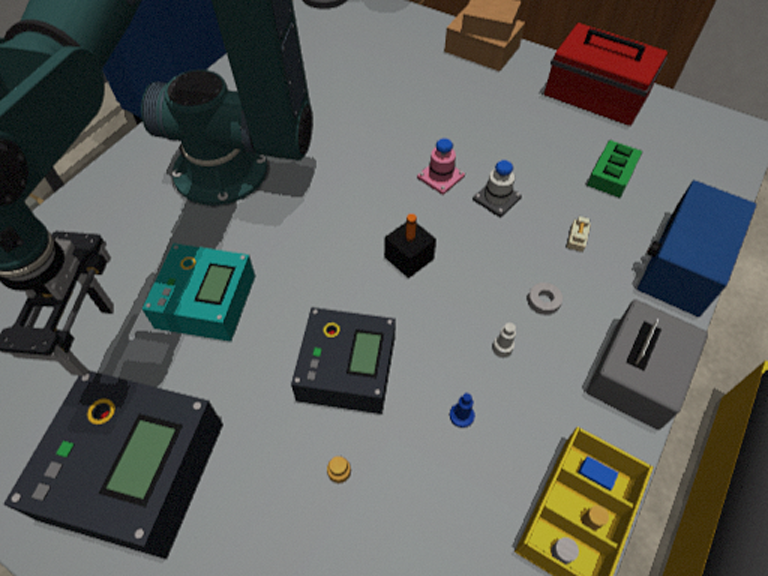

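View pics/side1.png

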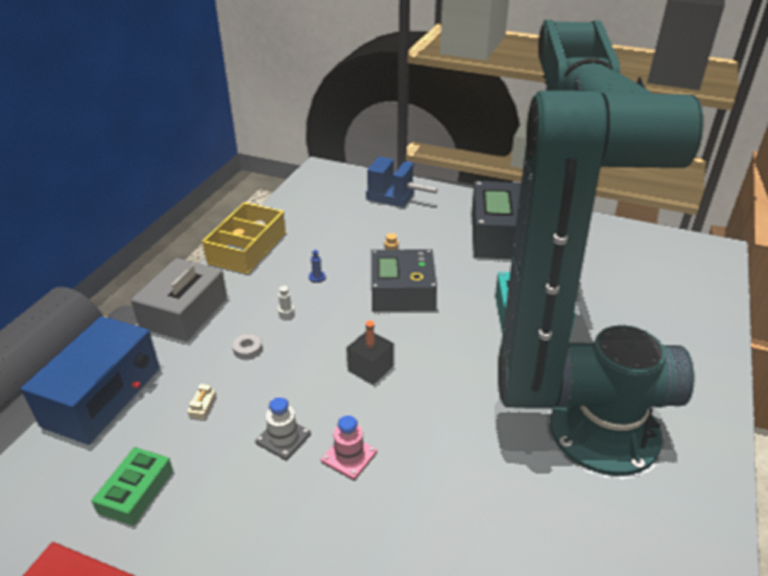

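Scene picture (1.5x):
- **Testers:** turquoise at (200,290) is excluded. Of the two dark ones, the large is at (115,460) and the small at (345,360). The small dark one is meant, with its hole at (332,330).
- **Pulse stands:** pink at (442,165) is excluded, so the dark/aluminium one at (500,185) is meant.
- **Stylus and holder:** at (411,235).

I'll confirm these in an enlarged crop.

Run:
```python
from h import *
s=pickle.load(open('scene.pkl','rb'));t=pickle.load(open('side.pkl','rb'))
save(s,'crop1.png',(185,85,365,285),3)
np.set_printoptions(precision=1,suppress=True)
for nm,s,L in(('scene',s,dict(plung=(335.5,110,100),sty=(274.5,145,126),ap=(221.5,220,70),adap=(226,310,38),sens=(338,218,78),probe=(309,265,80))),('side',t,dict(plung=(186,270,100),sty=(246.5,216,126),ap=(278,184.5,70)))):
    for k,(u,v,z) in L.items(): print(nm,k,pt(s,u,v),pt(s,u,v,z=z))
    P=cloud(s);
    im=cv2.cvtColor(s['pixels'],cv2.COLOR_RGB2HSV)
    m=(abs(P[:,:,2]-70)<4)&(P[:,:,0]>380)
    c,l,st,ce=cv2.connectedComponentsWithStats(m.astype('uint8'))
    for i in range(1,c):
        if st[i,4]>150: print(nm,'z70',ce[i],st[i,4],P[l==i].mean(0),cv2.minAreaRect(P[l==i][:,:2].astype('float32')))
```

```text
scene plung [562.2 244.   96.7] [563.1 240.7 100. ]
scene sty [486.3   7.1 125.9] [486.4   7.  126. ]
scene ap [ 467.  -230.5   50.4] [ 474.5 -239.1   70. ]
scene adap [ 607.  -418.7   38.7] [ 606.9 -418.5   38. ]
scene sens [726.2 -80.8  76.1] [726.4 -82.   78. ]
scene probe [ 722.9 -235.2   78.6] [ 723.1 -235.8   80. ]
scene z70 [229.6 234.4] 3107 [ 514.9 -261.9   70.2] ((512.57763671875, -258.6136779785156), (150.19537353515625, 153.20155334472656), 22.938793182373047)
scene z70 [392.5 335. ] 692 [ 948.8 -277.9   69.5] ((950.9889526367188, -279.2459716796875), (120.42765045166016, 201.5394287109375), 0.06755127012729645)
side plung [555.5 248.5 100.9] [556.  247.8 100. ]
side sty [479.   11.1 123.8] [478.   13.4 126. ]
side ap [ 468.8 -246.    62.3] [ 465.6 -236.4   70. ]
side z70 [268.8 179.1] 1012 [ 506.4 -255.6   69.5] ((507.53253173828125, -259.6006164550781), (147.25357055664062, 159.22439575195312), 22.441539764404297)
side z70 [232.3 291.1] 156 [422.5 245.1  69.3] ((424.70135498046875, 243.0225830078125), (48.02546691894531, 39.39890670776367), 22.736675262451172)
```

View pics/crop1.png

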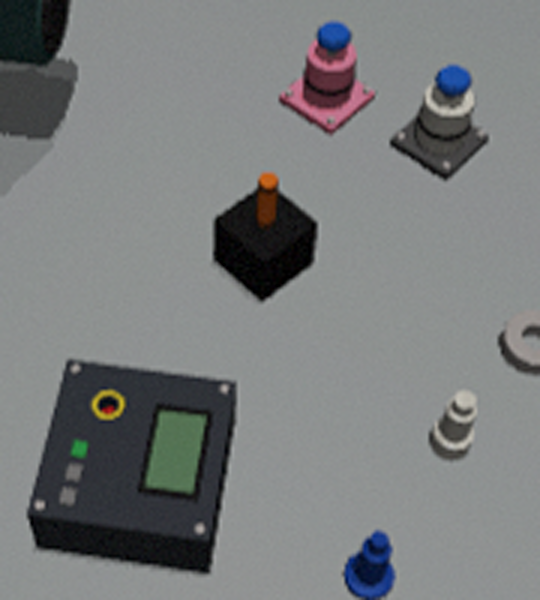

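The crop confirms all three: small dark tester with its yellow ring at crop (108,404), grey stand with blue head at (453,80), stylus at (267,200). Moving toward the plunger.

```bash
python3 -m inch '[{"x":0.61,"y":-0.522,"hand":0},{"x":0.61,"y":-0.522,"hand":0},{"x":0.61,"y":-0.522,"hand":0},{"x":0.61,"y":-0.522,"hand":0},{"x":0.61,"y":-0.522,"hand":0},{"x":0.61,"y":-0.522,"hand":0},{"x":0.61,"y":-0.522,"hand":0},{"x":0.61,"y":-0.522,"hand":0}]' 20
python3 - <<'E'
from h import *
s=snap('wrist');save(s,'w1.png');pickle.dump(s,open('w1.pkl','wb'));print(s['hand_eye'],s['fx'],s['o']['ee_pos'],s['o']['tool_rot'],[k for k in s])
E
```

```text
[[-5.59767489e-04  9.61496780e-01  2.74815625e-01  8.20227044e+01]
 [ 9.99999619e-01  3.54260165e-04  7.97433799e-04 -8.93509998e-01]
 [ 6.69373802e-04  2.74815967e-01 -9.61496613e-01 -8.24919584e+01]
 [ 0.00000000e+00  0.00000000e+00  0.00000000e+00  1.00000000e+00]] 272.918012246556 [ 242.478611   -493.32936838  301.63940889] [ 9.74030661e-01  2.26413964e-01 -1.54304362e-04 -9.82192793e-04] ['pixels', 'depth', 'fx', 'fy', 'cx', 'cy', 'hand_eye', 'o', 'c2w']invalid input
```

```bash
cat >> h.py <<'E'
np.set_printoptions(precision=4,suppress=True)
def go(p):
    "normalised tool-axis shift bringing the TCP to p (mm)"
    o=env.observe();M=R.from_quat(o['tool_rot']).as_matrix()
    print('tcp',o['ee_pos'],'tilt',M[:,2],'j6',o['joints'][5],'t',o['time'],'shift',M.T@(np.array(p)-o['ee_pos'])/500)
E
python3 -c "
from h import *
go([559.5,245,300])"
```

```text
tcp [ 242.4935 -493.3902  301.7608] tilt [-0.0006  0.0016 -1.    ] j6 -0.10309563513258199 t 0.15 shift [ 1.2204 -1.0457  0.0054]
```

View pics/w1.png

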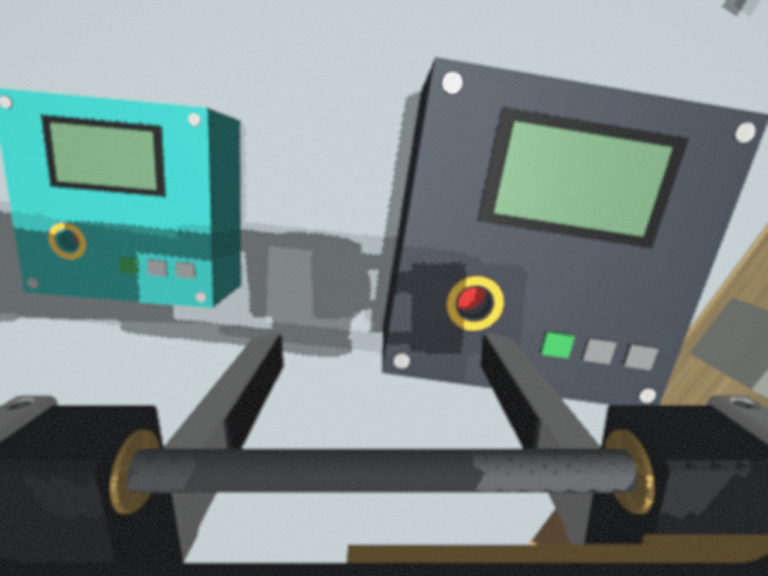

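The move was refused as "invalid input", so the arm is still at the start: the wrist view shows the turquoise and large dark testers. All seven keys are probably required.

```bash
python3 -m inch '[{"wx":0,"wy":0,"wz":0,"x":0.61,"y":-0.522,"z":0,"hand":0},{"wx":0,"wy":0,"wz":0,"x":0.61,"y":-0.522,"z":0,"hand":0},{"wx":0,"wy":0,"wz":0,"x":0.61,"y":-0.522,"z":0,"hand":0},{"wx":0,"wy":0,"wz":0,"x":0.61,"y":-0.522,"z":0,"hand":0},{"wx":0,"wy":0,"wz":0,"x":0.61,"y":-0.522,"z":0,"hand":0},{"wx":0,"wy":0,"wz":0,"x":0.61,"y":-0.522,"z":0,"hand":0},{"wx":0,"wy":0,"wz":0,"x":0.61,"y":-0.522,"z":0,"hand":0},{"wx":0,"wy":0,"wz":0,"x":0.61,"y":-0.522,"z":0,"hand":0}]' 20
python3 -c "
from h import *
go([559.5,245,300])"
```

```text
time: 0.95
ee_pos: [400.8, -124.2, 302.6]
tool_rot: [0.974, 0.226, 0.0, 0.0]
ft_force: [0.1, -0.6, -0.0]
opening: 33.5
finger_force: 0.0
tcp [ 400.7761 -124.1559  302.5597] tilt [ 0.0004 -0.0002 -1.    ] j6 0.6786836037771328 t 0.95 shift [ 0.6104 -0.5228  0.0051]
```

```bash
python3 -m inch '[{"wx":0,"wy":0,"wz":0,"x":0.55,"y":-0.522,"z":0,"hand":0},{"wx":0,"wy":0,"wz":0,"x":0.55,"y":-0.522,"z":0,"hand":0},{"wx":0,"wy":0,"wz":0,"x":0.55,"y":-0.522,"z":0,"hand":0},{"wx":0,"wy":0,"wz":0,"x":0.55,"y":-0.522,"z":0,"hand":0},{"wx":0,"wy":0,"wz":0,"x":0.55,"y":-0.522,"z":0,"hand":0},{"wx":0,"wy":0,"wz":0,"x":0.55,"y":-0.522,"z":0,"hand":0},{"wx":0,"wy":0,"wz":0,"x":0.55,"y":-0.522,"z":0,"hand":0},{"wx":0,"wy":0,"wz":0,"x":0.55,"y":-0.522,"z":0,"hand":0}]' 20
python3 - <<'E'
from h import *
s=snap('wrist');save(s,'w2.png');pickle.dump(s,open('w2.pkl','wb'))
go([559.5,245,300])
hsv=cv2.cvtColor(s['pixels'],cv2.COLOR_RGB2HSV);P=cloud(s)
m=((hsv[:,:,0]>105)&(hsv[:,:,0]<130)&(hsv[:,:,1]>130)&(abs(P[:,:,2]-100)<4)).astype('uint8')
c,l,st,ce=cv2.connectedComponentsWithStats(m)
for i in range(1,c):
    if st[i,4]>100:
        q=P[l==i];print(ce[i]*1.5,st[i],q.mean(0),cv2.minEnclosingCircle(q[:,:2].astype('float32')))
E
```

```text
time: 1.75
ee_pos: [532.5, 232.8, 301.6]
tool_rot: [0.974, 0.228, -0.001, -0.0]
ft_force: [0.4, -0.2, -0.4]
opening: 0.3
finger_force: 0.0
tcp [533.1608 235.3755 300.9497] tilt [-0.0011  0.0031 -1.    ] j6 1.425970025706129 t 1.8 shift [0.0557 0.0063 0.0019]
[385.5778 244.1381] [242 148  31  31 713] [564.5591 246.8524 100.1688] ((564.34228515625, 246.74493408203125), 16.168975830078125)
[317.6796 392.6872] [198 252  28  18 398] [437.0325 242.326   99.8743] ((432.7648620605469, 241.08580017089844), 16.630502700805664)
```

View pics/w2.png

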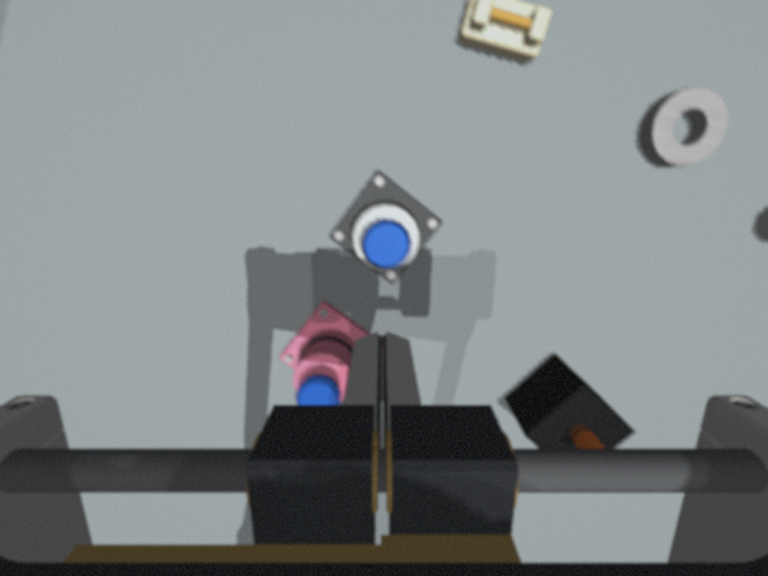

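The target stand's blue head is at (386,244). The pink one is at (318,392) and stays clear.

```bash
python3 -m inch '[{"wx":0,"wy":0,"wz":0,"x":0,"y":0,"z":0,"hand":0},{"wx":0,"wy":0,"wz":0,"x":0,"y":0,"z":0,"hand":0}]'
python3 - <<'E'
from h import *
s=snap('wrist');go([563,246,200])
hsv=cv2.cvtColor(s['pixels'],cv2.COLOR_RGB2HSV);P=cloud(s)
m=((hsv[:,:,0]>105)&(hsv[:,:,0]<130)&(hsv[:,:,1]>130)&(abs(P[:,:,2]-100)<4)).astype('uint8')
q=P[m>0];q=q[q[:,0]>500];print(q.mean(0),cv2.minEnclosingCircle(q[:,:2].astype('float32')))
E
```

```text
time: 2.0
ee_pos: [532.1, 228.8, 302.2]
tool_rot: [0.974, 0.226, -0.001, 0.0]
ft_force: [-0.6, 0.5, -1.3]
opening: 0.6
finger_force: 0.0
tcp [532.0963 228.3438 302.5421] tilt [-0.0004 -0.0008 -1.    ] j6 1.422690934796372 t 2.05 shift [ 0.0712 -0.0046  0.205 ]
[564.1784 245.0883 100.2919] ((563.606689453125, 245.03489685058594), 16.623979568481445)
```

```bash
python3 -m inch '[{"wx":0,"wy":0,"wz":0,"x":0.066,"y":0,"z":0.06,"hand":0},{"wx":0,"wy":0,"wz":0,"x":0.066,"y":0,"z":0.12,"hand":0},{"wx":0,"wy":0,"wz":0,"x":0.066,"y":0,"z":0.17,"hand":0},{"wx":0,"wy":0,"wz":0,"x":0.066,"y":0,"z":0.19,"hand":0},{"wx":0,"wy":0,"wz":0,"x":0.066,"y":0,"z":0.19,"hand":0},{"wx":0,"wy":0,"wz":0,"x":0.066,"y":0,"z":0.19,"hand":0}]'
python3 -m inch '[{"wx":0,"wy":0,"wz":0,"x":0,"y":0,"z":0.01,"hand":0},{"wx":0,"wy":0,"wz":0,"x":0,"y":0,"z":0.02,"hand":0},{"wx":0,"wy":0,"wz":0,"x":0,"y":0,"z":0.03,"hand":0},{"wx":0,"wy":0,"wz":0,"x":0,"y":0,"z":0.036,"hand":0},{"wx":0,"wy":0,"wz":0,"x":0,"y":0,"z":0.04,"hand":0},{"wx":0,"wy":0,"wz":0,"x":0,"y":0,"z":0.04,"hand":0}]'
```

```text
time: 2.65
ee_pos: [562.4, 243.4, 209.4]
tool_rot: [0.974, 0.226, 0.001, -0.0]
ft_force: [-1.1, -0.1, 0.5]
opening: 0.3
finger_force: 0.0
time: 3.25
ee_pos: [562.5, 244.1, 188.8]
tool_rot: [0.974, 0.226, 0.001, 0.0]
ft_force: [-0.0, -0.1, 5.1]
opening: 0.7
finger_force: 2.9
```

```bash
python3 -m inch '[{"wx":0,"wy":0,"wz":0,"x":0,"y":0,"z":0.004,"hand":0},{"wx":0,"wy":0,"wz":0,"x":0,"y":0,"z":0.008,"hand":0},{"wx":0,"wy":0,"wz":0,"x":0,"y":0,"z":0.01,"hand":0},{"wx":0,"wy":0,"wz":0,"x":0,"y":0,"z":0.01,"hand":0},{"wx":0,"wy":0,"wz":0,"x":0,"y":0,"z":0.01,"hand":0}]'
python3 -m inch '[{"wx":0,"wy":0,"wz":0,"x":0,"y":0,"z":0.004,"hand":0},{"wx":0,"wy":0,"wz":0,"x":0,"y":0,"z":0.004,"hand":0},{"wx":0,"wy":0,"wz":0,"x":0,"y":0,"z":0.004,"hand":0}]'
```

```text
time: 3.75
ee_pos: [562.5, 244.1, 185.4]
tool_rot: [0.974, 0.226, 0.002, 0.0]
ft_force: [-2.0, -1.4, 10.0]
opening: 0.6
finger_force: 4.9
time: 4.05
ee_pos: [562.5, 244.1, 185.3]
tool_rot: [0.974, 0.227, 0.002, 0.0]
ft_force: [-4.1, -0.7, 15.6]
opening: 0.6
finger_force: 7.8
```

Wrist force rose to 15.6 N with no further travel, so the plunger is on its stop. Retracting, then moving near the stylus.

```bash
python3 -m inch '[{"wx":0,"wy":0,"wz":0,"x":0,"y":0,"z":0,"hand":0},{"wx":0,"wy":0,"wz":0,"x":0,"y":0,"z":-0.03,"hand":0},{"wx":0,"wy":0,"wz":0,"x":0,"y":0,"z":-0.07,"hand":0},{"wx":0,"wy":0,"wz":0,"x":0,"y":0,"z":-0.14,"hand":0},{"wx":0,"wy":0,"wz":0,"x":0,"y":0,"z":-0.22,"hand":0},{"wx":0,"wy":0,"wz":0,"x":0,"y":0,"z":-0.25,"hand":0}]'
python3 -m inch '[{"wx":0,"wy":0,"wz":0,"x":-0.07,"y":0.06,"z":0,"hand":0.7},{"wx":0,"wy":0,"wz":0,"x":-0.14,"y":0.13,"z":0,"hand":0.7},{"wx":0,"wy":0,"wz":0,"x":-0.2,"y":0.19,"z":0,"hand":0.7},{"wx":0,"wy":0,"wz":0,"x":-0.27,"y":0.25,"z":0,"hand":0.7},{"wx":0,"wy":0,"wz":0,"x":-0.34,"y":0.31,"z":0,"hand":0.7},{"wx":0,"wy":0,"wz":0,"x":-0.4,"y":0.35,"z":0,"hand":0.7},{"wx":0,"wy":0,"wz":0,"x":-0.4,"y":0.35,"z":0,"hand":0.7},{"wx":0,"wy":0,"wz":0,"x":-0.4,"y":0.35,"z":0,"hand":0.7}]'
python3 -m inch '[{"wx":0,"wy":0,"wz":0,"x":0,"y":0,"z":0,"hand":0.7},{"wx":0,"wy":0,"wz":0,"x":0,"y":0,"z":0,"hand":0.7}]'
python3 - <<'E'
from h import *
s=snap('wrist');go([482,10,300]);save(s,'w3.png')
hsv=cv2.cvtColor(s['pixels'],cv2.COLOR_RGB2HSV);P=cloud(s)
m=(((hsv[:,:,0]<16)|(hsv[:,:,0]>175))&(hsv[:,:,1]>130)&(abs(P[:,:,2]-126)<5)).astype('uint8')
v,u=np.nonzero(m);print(len(u),u.mean()*1.5,v.mean()*1.5)
q=P[m>0];print(q.mean(0),cv2.minEnclosingCircle(q[:,:2].astype('float32')))
m=(abs(P[:,:,2]-66)<5)&(hsv[:,:,2]<80)&(abs(P[:,:,0]-482)<60)&(abs(P[:,:,1]-10)<60)
q=P[m];print(q.mean(0),cv2.minAreaRect(q[:,:2].astype('float32')))
E
```

```text
time: 4.65
ee_pos: [562.7, 244.3, 310.0]
tool_rot: [0.974, 0.227, 0.003, -0.0]
ft_force: [0.9, 0.4, 0.5]
opening: 0.2
finger_force: 0.0
time: 5.45
ee_pos: [459.3, -1.6, 304.7]
tool_rot: [0.974, 0.226, -0.0, -0.001]
ft_force: [-0.5, -0.1, 0.4]
opening: 61.3
finger_force: 0.0
time: 5.65
ee_pos: [460.0, -0.4, 305.1]
tool_rot: [0.974, 0.227, -0.0, -0.0]
ft_force: [0.9, -0.0, 0.8]
opening: 65.8
finger_force: 0.0
tcp [460.0229  -0.3497 305.238 ] tilt [-0.0008  0.0003 -1.    ] j6 0.9879094857704684 t 5.7 shift [0.0486 0.0009 0.0104]
267 384.82022471910113 262.88202247191015
[484.1626  10.4769 126.0575] ((483.70465087890625, 10.378247261047363), 8.975342750549316)
[485.208   11.6537  66.5438] ((483.1142883300781, 10.274517059326172), (70.02351379394531, 69.83853149414062), 73.815185546875)
```

View pics/w3.png

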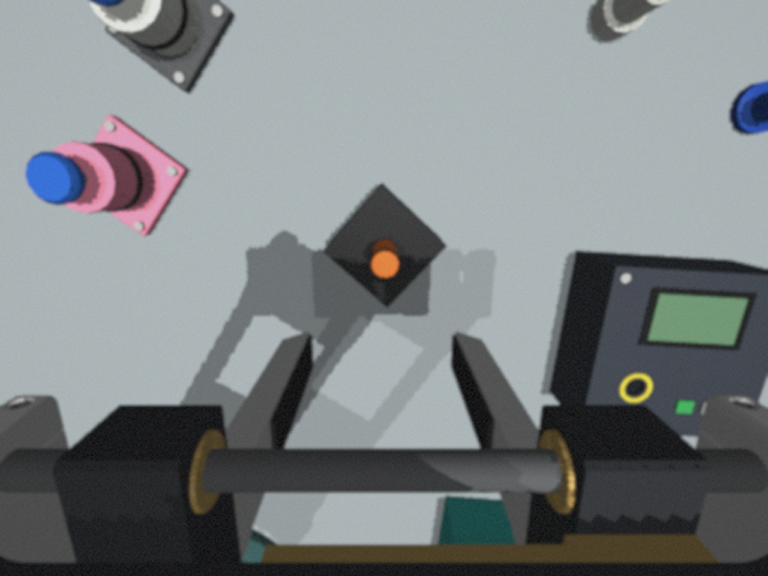

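Wrist view: stylus top at (385,263), centred in the holder, at world (483.8, 10.4). Descending.

```bash
python3 -m inch '[{"wx":0,"wy":0,"wz":0,"x":0.052,"y":0.002,"z":0.04,"hand":0.7},{"wx":0,"wy":0,"wz":0,"x":0.052,"y":0.002,"z":0.1,"hand":0.7},{"wx":0,"wy":0,"wz":0,"x":0.052,"y":0.002,"z":0.16,"hand":0.7},{"wx":0,"wy":0,"wz":0,"x":0.052,"y":0.002,"z":0.21,"hand":0.7},{"wx":0,"wy":0,"wz":0,"x":0.052,"y":0.002,"z":0.245,"hand":0.7},{"wx":0,"wy":0,"wz":0,"x":0.052,"y":0.002,"z":0.258,"hand":0.7},{"wx":0,"wy":0,"wz":0,"x":0.052,"y":0.002,"z":0.258,"hand":0.7},{"wx":0,"wy":0,"wz":0,"x":0.052,"y":0.002,"z":0.258,"hand":0.7}]'
python3 -m inch '[{"wx":0,"wy":0,"wz":0,"x":0,"y":0,"z":0,"hand":0},{"wx":0,"wy":0,"wz":0,"x":0,"y":0,"z":0,"hand":0},{"wx":0,"wy":0,"wz":0,"x":0,"y":0,"z":0,"hand":0},{"wx":0,"wy":0,"wz":0,"x":0,"y":0,"z":0,"hand":0},{"wx":0,"wy":0,"wz":0,"x":0,"y":0,"z":0,"hand":0},{"wx":0,"wy":0,"wz":0,"x":0,"y":0,"z":0,"hand":0},{"wx":0,"wy":0,"wz":0,"x":0,"y":0,"z":0,"hand":0},{"wx":0,"wy":0,"wz":0,"x":0,"y":0,"z":0,"hand":0}]' 30
```

```text
time: 6.5
ee_pos: [484.1, 9.5, 177.6]
tool_rot: [0.974, 0.227, 0.001, 0.0]
ft_force: [0.8, 0.2, -0.7]
opening: 65.9
finger_force: 0.0
time: 7.3
ee_pos: [483.4, 9.2, 176.7]
tool_rot: [0.974, 0.226, -0.0, 0.0]
ft_force: [0.2, 0.4, 0.2]
opening: 17.7
finger_force: 30.0
```

```bash
python3 -m inch '[{"wx":0,"wy":0,"wz":0,"x":0,"y":0,"z":-0.03,"hand":0},{"wx":0,"wy":0,"wz":0,"x":0,"y":0,"z":-0.07,"hand":0},{"wx":0,"wy":0,"wz":0,"x":0,"y":0,"z":-0.12,"hand":0},{"wx":0,"wy":0,"wz":0,"x":0,"y":0,"z":-0.17,"hand":0},{"wx":0,"wy":0,"wz":0,"x":0,"y":0,"z":-0.2,"hand":0},{"wx":0,"wy":0,"wz":0,"x":0,"y":0,"z":-0.2,"hand":0},{"wx":0,"wy":0,"wz":0,"x":0,"y":0,"z":-0.2,"hand":0}]'
python3 -c "
from h import *
go([470-30*.9,-237-30*.44,276])"
```

```text
time: 8.0
ee_pos: [483.2, 9.2, 276.1]
tool_rot: [0.974, 0.226, -0.0, -0.0]
ft_force: [0.2, -0.0, -1.2]
opening: 17.3
finger_force: 30.0
tcp [483.2328   9.2374 276.1068] tilt [-0.0005 -0.     -1.    ] j6 1.0157748570703797 t 8.0 shift [-0.3011  0.4302  0.0003]
```

```bash
python3 -m inch '[{"wx":0,"wy":0,"wz":0,"x":-0.03,"y":0.04,"z":0,"hand":0},{"wx":0,"wy":0,"wz":0,"x":-0.08,"y":0.11,"z":0,"hand":0},{"wx":0,"wy":0,"wz":0,"x":-0.13,"y":0.19,"z":0,"hand":0},{"wx":0,"wy":0,"wz":0,"x":-0.18,"y":0.26,"z":0,"hand":0},{"wx":0,"wy":0,"wz":0,"x":-0.23,"y":0.33,"z":0,"hand":0},{"wx":0,"wy":0,"wz":0,"x":-0.27,"y":0.39,"z":0,"hand":0},{"wx":0,"wy":0,"wz":0,"x":-0.3,"y":0.43,"z":0,"hand":0},{"wx":0,"wy":0,"wz":0,"x":-0.3,"y":0.43,"z":0,"hand":0}]'
python3 -m inch '[{"wx":0,"wy":0,"wz":0,"x":0,"y":0,"z":0,"hand":0},{"wx":0,"wy":0,"wz":0,"x":0,"y":0,"z":0,"hand":0},{"wx":0,"wy":0,"wz":0,"x":0,"y":0,"z":0,"hand":0},{"wx":0,"wy":0,"wz":0,"x":0,"y":0,"z":0,"hand":0}]'
python3 - <<'E'
from h import *
s=snap('wrist');go([470,-237,276]);save(s,'w4.png');pickle.dump(s,open('w4.pkl','wb'))
hsv=cv2.cvtColor(s['pixels'],cv2.COLOR_RGB2HSV);P=cloud(s)
m=((abs(hsv[:,:,0].astype(int)-27)<6)&(hsv[:,:,1]>130)&(abs(P[:,:,2]-70)<6)).astype('uint8')
v,u=np.nonzero(m);(cu,cv),(w,h),_=cv2.fitEllipse(np.c_[u,v].astype('float32').reshape(-1,1,2)) if 0 else cv2.minAreaRect(np.c_[u,v].astype('float32'))
print(len(u),cu*1.5,cv*1.5,w,h,pt(s,cu,cv,z=70),cv2) if 0 else print(len(u),cu*1.5,cv*1.5,w,h,pt(s,cu,cv,z=70))
E
```

```text
time: 8.8
ee_pos: [442.3, -252.3, 274.2]
tool_rot: [0.975, 0.224, -0.002, -0.001]
ft_force: [0.0, 1.1, -1.1]
opening: 17.9
finger_force: 30.0
time: 9.2
ee_pos: [443.9, -248.9, 276.7]
tool_rot: [0.974, 0.227, 0.0, 0.0]
ft_force: [-0.5, -0.1, 0.7]
opening: 17.2
finger_force: 30.0
tcp [ 443.8627 -249.038   276.8138] tilt [ 0.0003 -0.0001 -1.    ] j6 0.48976734387757986 t 9.25 shift [0.0575 0.0015 0.0016]
284 386.25 251.25 25.0 25.0 [ 471.0993 -238.0216   70.    ]
```

View pics/w4.png

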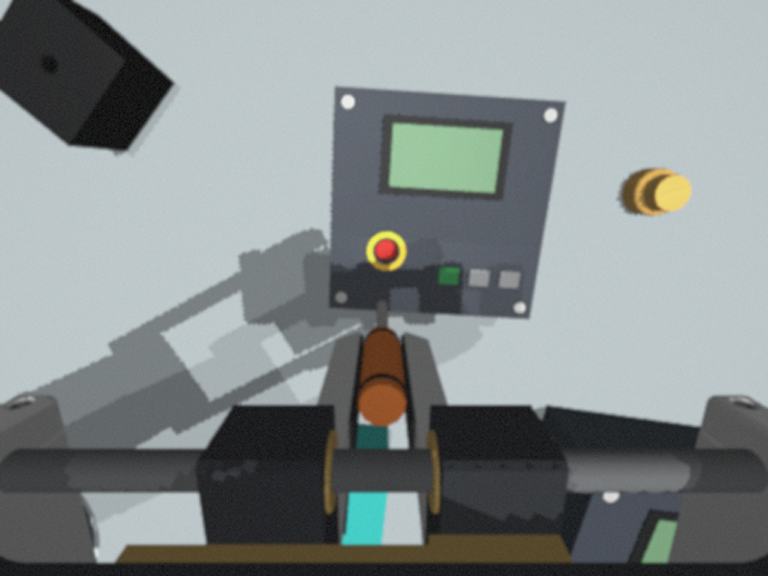

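Ring and red button at (386,251), world (471.1, -238.0). The stylus hangs straight, tip near (381,304). Checking the tip's offset from the TCP, then aligning.

```bash
python3 - <<'E'
from h import *
s=pickle.load(open('w4.pkl','rb'));M=R.from_quat(s['o']['tool_rot']).as_matrix()
for v in(303,306,309):print(M.T@(pt(s,381.5/1.5,v/1.5,z=106)-s['o']['ee_pos']))
print(M.T@(np.array([471.1,-238,276])-s['o']['ee_pos'])/500)
E
python3 -m inch '[{"wx":0,"wy":0,"wz":0,"x":0.02,"y":0.002,"z":0,"hand":0},{"wx":0,"wy":0,"wz":0,"x":0.04,"y":0.002,"z":0.01,"hand":0},{"wx":0,"wy":0,"wz":0,"x":0.056,"y":0.002,"z":0.03,"hand":0},{"wx":0,"wy":0,"wz":0,"x":0.058,"y":0.002,"z":0.05,"hand":0},{"wx":0,"wy":0,"wz":0,"x":0.058,"y":0.002,"z":0.05,"hand":0},{"wx":0,"wy":0,"wz":0,"x":0.058,"y":0.002,"z":0.05,"hand":0},{"wx":0,"wy":0,"wz":0,"x":0.058,"y":0.002,"z":0.05,"hand":0}]'
python3 - <<'E'
from h import *
s=snap('wrist');go([471.1,-238,276]);save(s,'w5.png',(200,140,310,260),5);pickle.dump(s,open('w5.pkl','wb'))
E
```

```text
[  1.8083  -1.0848 170.7309]
[ -0.2361  -1.0859 170.7306]
[ -2.2893  -1.0871 170.7303]
[0.0585 0.0046 0.0015]
time: 9.95
ee_pos: [470.0, -238.2, 251.9]
tool_rot: [0.974, 0.226, 0.0, 0.0]
ft_force: [-0.9, -0.8, -0.6]
opening: 17.8
finger_force: 30.0
tcp [ 470.0466 -238.2501  252.1366] tilt [ 0.0006 -0.0006 -1.    ] j6 0.5377000705510518 t 10.0 shift [ 0.0021  0.0005 -0.0477]
```

View pics/w5.png

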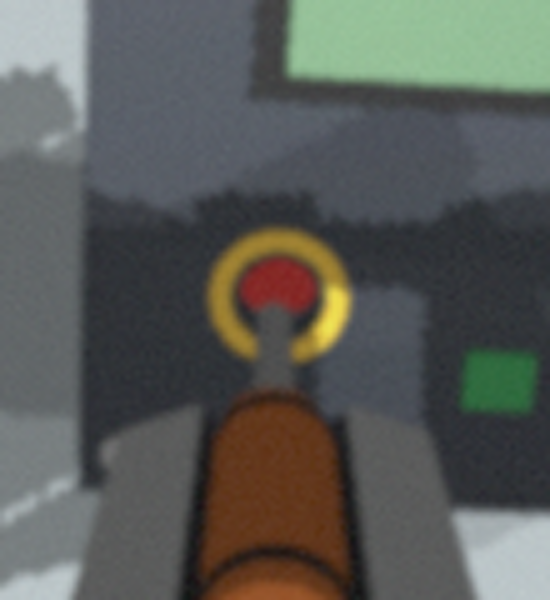

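Ring centre is at crop (281,297), tip end at about (275,312). Comparing the two by ray.

Run:
```python
from h import *
s=pickle.load(open('w5.pkl','rb'));M=R.from_quat(s['o']['tool_rot']).as_matrix()
f=lambda u,v,z:M.T@(pt(s,200+u/5,140+v/5,z=z)-s['o']['ee_pos'])
print(f(281,297,70));
for v in (308,314,320): print(f(275,v,81.4))
```

```text
[  1.0382   0.7952 181.8694]
[  2.2961  -0.4404 170.4689]
[  1.0727  -0.4402 170.4689]
[ -0.1538  -0.4401 170.4689]
```

Aligned in x, 1.2 mm off in y. Inserting.

```bash
python3 -m inch '[{"wx":0,"wy":0,"wz":0,"x":0,"y":0.0024,"z":0,"hand":0},{"wx":0,"wy":0,"wz":0,"x":0,"y":0.0024,"z":0.012,"hand":0},{"wx":0,"wy":0,"wz":0,"x":0,"y":0.0024,"z":0.024,"hand":0},{"wx":0,"wy":0,"wz":0,"x":0,"y":0.0024,"z":0.036,"hand":0},{"wx":0,"wy":0,"wz":0,"x":0,"y":0.0024,"z":0.048,"hand":0},{"wx":0,"wy":0,"wz":0,"x":0,"y":0.0024,"z":0.06,"hand":0},{"wx":0,"wy":0,"wz":0,"x":0,"y":0.0024,"z":0.06,"hand":0},{"wx":0,"wy":0,"wz":0,"x":0,"y":0.0024,"z":0.06,"hand":0}]' 40
python3 -m inch '[{"wx":0,"wy":0,"wz":0,"x":0,"y":0,"z":0.005,"hand":0},{"wx":0,"wy":0,"wz":0,"x":0,"y":0,"z":0.01,"hand":0},{"wx":0,"wy":0,"wz":0,"x":0,"y":0,"z":0.014,"hand":0},{"wx":0,"wy":0,"wz":0,"x":0,"y":0,"z":0.014,"hand":0},{"wx":0,"wy":0,"wz":0,"x":0,"y":0,"z":0.014,"hand":0}]'
```

```text
time: 10.8
ee_pos: [470.6, -239.0, 221.5]
tool_rot: [0.974, 0.226, -0.0, -0.0]
ft_force: [-0.3, -0.5, -0.2]
opening: 17.2
finger_force: 40.0
time: 11.3
ee_pos: [470.9, -239.3, 215.5]
tool_rot: [0.974, 0.226, 0.001, 0.001]
ft_force: [0.3, -0.1, 3.2]
opening: 17.2
finger_force: 40.0
```

```bash
python3 -m inch '[{"wx":0,"wy":0,"wz":0,"x":0,"y":0,"z":0.003,"hand":0},{"wx":0,"wy":0,"wz":0,"x":0,"y":0,"z":0.006,"hand":0},{"wx":0,"wy":0,"wz":0,"x":0,"y":0,"z":0.006,"hand":0},{"wx":0,"wy":0,"wz":0,"x":0,"y":0,"z":0.006,"hand":0}]'
python3 -m inch '[{"wx":0,"wy":0,"wz":0,"x":0,"y":0,"z":0.004,"hand":0},{"wx":0,"wy":0,"wz":0,"x":0,"y":0,"z":0.004,"hand":0},{"wx":0,"wy":0,"wz":0,"x":0,"y":0,"z":0.004,"hand":0},{"wx":0,"wy":0,"wz":0,"x":0,"y":0,"z":0.004,"hand":0}]'
```

```text
time: 11.7
ee_pos: [471.0, -239.3, 213.5]
tool_rot: [0.974, 0.226, 0.001, 0.001]
ft_force: [-0.6, 1.4, 8.3]
opening: 17.4
finger_force: 40.0
time: 12.1
ee_pos: [471.0, -239.3, 213.2]
tool_rot: [0.974, 0.226, 0.001, 0.001]
ft_force: [-3.0, 2.3, 14.8]
opening: 17.6
finger_force: 40.0
```

```bash
python3 -m inch '[{"wx":0,"wy":0,"wz":0,"x":0,"y":0,"z":0,"hand":0},{"wx":0,"wy":0,"wz":0,"x":0,"y":0,"z":0,"hand":0},{"wx":0,"wy":0,"wz":0,"x":0,"y":0,"z":0,"hand":0},{"wx":0,"wy":0,"wz":0,"x":0,"y":0,"z":0,"hand":0}]'
python3 -c "
from h import *
s=snap('wrist');save(s,'w6.png',(200,140,310,260),5)"
```

```text
time: 12.5
ee_pos: [471.0, -239.3, 213.2]
tool_rot: [0.974, 0.226, 0.001, 0.001]
ft_force: [-3.1, 2.0, 14.4]
opening: 17.1
finger_force: 40.0
```

View pics/w6.png

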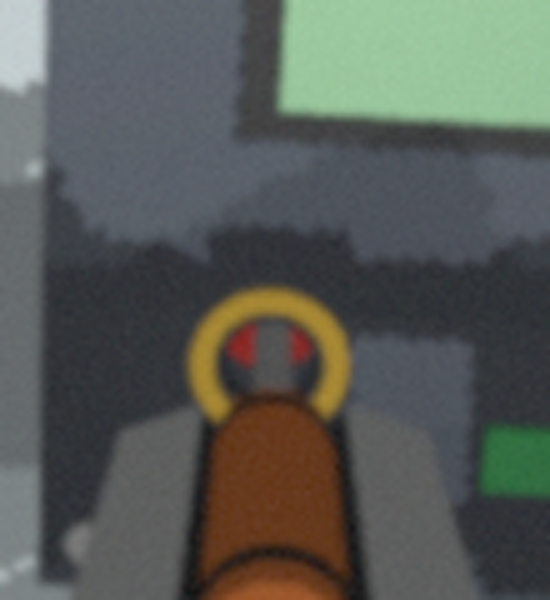

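The shaft is through the ring, centred at (272,350) on the red button, and the 14.4 N push holds steady. Handing in.

```bash
python3 -c "
from bench import env
print(env.finish_job())"
```

```text
the job is handed in; nothing more can be done
None
```

I pressed the plunger to its stop and released it, and handed the job in at about 12.5 s with the gripped, upright stylus holding the red button on its stop at about 14 N; the hand-in returned no verdict.

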